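# Put the highlighters away in the pen tray

### The arm

A 6-joint arm with a two-finger parallel gripper is mounted at the origin on the work surface. World frame = base frame: x ahead of the robot, y to its left, z up, the work surface at z = 0. Lengths are in m, angles in rad, forces in N, time in s.
With the tool pointing down it reaches from about 0.35 to 0.975 m from the base axis. Payload 4.9 kg.
Tool frame: the origin (TCP) lies at the very end of the fingers, on their centre line; the grasp point (between the pads) lies 19 mm behind it; z points along the fingers, y is the line along which they close (so a half turn about z gives the same grasp; the last joint's range is limited). The gripper opens to 85 mm and grips with 20 to 120 N. Pads are 22 mm wide; open, the fingers measure 114 mm over their backs; the gripper's body (76 mm by 85 mm) begins 54 mm behind the grasp point. The pads swing forward as they close: fully open they stand 13 mm farther back than shut.
Start: joints at [1.105, 0.053, 1.613, -0, 1.476, -0.119], TCP at [0.212, 0.588, 0.196] pointing down, gripper open.
Joint ranges: [-3.01, 3.01], [-1.01, 2.22], [0.06, 2.58], [-1.02, 4.17], [0.09, 2.62], [-3.14, 3.14]. Speed limits (rad/s): [2.57, 2.57, 3.14, 3.14, 3.14, 3.14].

### API

Orientations are given as a rotation vector (axis times angle).
In Python, from station import ctrl, imaging gives the robot as it stands.
- The arm moves only by the tool play_rows, never from a script. Its argument "series" is a list of rows, each a list of 3 entries, a list of its own where there are three numbers: the opening, from 0 (shut) to 1 (fully open), then the shift along the tool's x, y, z each as a share of 0.05 m, from -1 to 1, then the turn, a rotation vector about the tool's x, y, z each as a share of 8 degrees, from -1 to 1. In form: [[grip, [dx, dy, dz], [ax, ay, az]], ...]. A call has 1 to 8 rows; each row shifts and turns the commanded pose from where the row before left it, along the tool's axes as they then stand; what a row does not reach is not made up. A row lasts 1/8 s, in which the tool goes at most 62.5 mm and 10.7 degrees, less where a joint would pass 70% of its speed; a pose out of reach is approached as far as the arm can. A call with a number of a shift or a turn outside -1 to 1 is refused whole. A call with a gripper value outside its range is refused whole. The fingers move at their own pace and stop on an object; "force" is the grip in N (left out, the last holds). Time passes only in rows, so rows that do not move let the fingers close. It gives the time, the measured TCP pose, the force, the opening and the grip force at its end, in the units of the state.
- ctrl.get_obs(): the state, without advancing time (a new reading comes with each control period).
- imaging.get_image(name): name is "scene" or "top" or "wrist"; returns a dict with "color" (400x640x3 uint8, blue, green, red), "fx", "fy", "cx", "cy" (pixels), "extrinsics" (4x4, takes a point from world to camera coordinates); the wrist camera has in their place "hand_eye" (4x4, takes a point from camera to tool coordinates, whose origin is the TCP and whose axes are the flange's). Camera axes: x right, y down, z forward; pixel columns grow to the right and rows downward; lengths in m; the calibration is good to about 2 mm. A picture is of the moment at which its call begins: read the wrist's pose just before it. There is no depth.
- ctrl.finish_job(): hands the job in; it is judged then, once.
The state is a dict: "t": time; "q": joint angles; "dq": joint speeds; "effort": joint torques, N m; "tool_pos": TCP position; "tool_rot": TCP orientation; "contact_force": force on the tool from outside, world axes, zero at the start; "wrist_torque": the same for the moment, N m; "opening": finger opening in m; "grip_force": force on a finger pad.
Only numpy, scipy, OpenCV 4.12 (cv2) and the standard library are available. Lean on these libraries where they do the work, as an engineer would, in place of code of your own. Each camera call takes 0.05 s, during which the arm holds its last target. There are 200 camera calls.

### The job

Tidy up after the planning session: put the three highlighters away in the white pen tray, each lying down in the bay whose liner has its own colour, and let go of them. The white-barrelled whiteboard markers only look similar and do not belong in the tray: leave them where they lie, and do not disturb the roll of tape.

Things in the scene. Friction and masses are not known exactly. Their poses are not given: they have to be found in the camera images.
- hl_yellow_center (a point): yellow highlighter: flat block-shaped pen, yellow barrel, black cap and black end plug, 120 long x 26 wide x 18 thick mm, 30 g, lying flat on a fixed grey desk pad (underside at z = 2 mm). Point: its centre, 9 mm above its underside; x along its length to the cap, y across its width, z up. 60 mm to either side of its centre, across its width, is free.
- hl_green_center (a point): green highlighter: flat block-shaped pen, green barrel, black cap and black end plug, 120 long x 26 wide x 18 thick mm, 30 g, lying flat on a fixed grey desk pad (underside at z = 2 mm). Point: its centre, 9 mm above its underside; x along its length to the cap, y across its width, z up. 60 mm to either side of its centre, across its width, is free.
- hl_blue_center (a point): blue highlighter: flat block-shaped pen, blue barrel, black cap and black end plug, 120 long x 26 wide x 18 thick mm, 30 g, lying flat on a fixed grey desk pad (underside at z = 2 mm). Point: its centre, 9 mm above its underside; x along its length to the cap, y across its width, z up. 60 mm to either side of its centre, across its width, is free.
- liner_yellow: yellow plate, 2 mm thick, the floor of one bay of the fixed white tray. Origin: centre of its underside, 4 mm above the desk; x across the bay, y along it, z up. Bay: 90 mm wide (x), 150 long (y) inside, centred on the liner; 4 mm walls, rims 20 mm above the desk. Three bays side by side along x, 94 mm apart. A gripper opened beyond 60 mm may touch the walls.
- liner_green: green plate, 2 mm thick, the floor of one bay of the fixed white tray. Origin: centre of its underside, 4 mm above the desk; x across the bay, y along it, z up. Bay: 90 mm wide (x), 150 long (y) inside, centred on the liner; 4 mm walls, rims 20 mm above the desk. Three bays side by side along x, 94 mm apart. A gripper opened beyond 60 mm may touch the walls.
- liner_blue: blue plate, 2 mm thick, the floor of one bay of the fixed white tray. Origin: centre of its underside, 4 mm above the desk; x across the bay, y along it, z up. Bay: 90 mm wide (x), 150 long (y) inside, centred on the liner; 4 mm walls, rims 20 mm above the desk. Three bays side by side along x, 94 mm apart. A gripper opened beyond 60 mm may touch the walls.
- marker_green_center (a point): whiteboard marker with WHITE barrel, green cap and green end plug, not a highlighter though of the same shape and size (120 x 26 x 18 mm); lies on the desk pad among the highlighters. The point is its centre, 9 mm above its underside; x along its length towards the cap.
- marker_blue_center (a point): whiteboard marker with WHITE barrel, blue cap and blue end plug, not a highlighter though of the same shape and size (120 x 26 x 18 mm); lies on the desk pad among the highlighters. The point is its centre, 9 mm above its underside; x along its length towards the cap.
- tape_center (a point): roll of brown tape lying flat on the desk beyond and between tray and desk pad, a bystander; 56 mm diameter, 20 mm tall; the point is on its axis, 10 mm above the desk.
Not all that is in view belongs to the job. What is shaped like the part that bears hl_green_center but purple is not meant.

How it is judged:
By the outcome, as a careful person would: the job done as asked, in the order asked, and still so for the second after the job is handed in, with the robot touching nothing.
It also fails if it takes over 96 s, if anything falls off the work surface, if the arm or the gripper's body presses on something with over 40 N, if the wrist force passes 120 N, or if a joint passes its speed limit or range.

## Working session

There is one attempt and no reset: what is moved stays moved. The work goes in short steps, Python scripts to look and compute and a tool call to move; the robot and the scene stay as the last step left them, time stands still between calls to the robot, and variables do not carry over. Pictures are saved under pics/ and viewed, at most 14 in all, crops included, and the job is handed in when it is done.

Besides the shell and the picture viewer there is one more tool, called after "Request:" as name([rows], argument=value, ...), one row to a line, values as JSON. play_rows: Moves the arm, as the interface text tells. Shift numbers are shares of 0.05 m and turn numbers shares of 8 degrees, none past 1 either way. Its arguments: {"type":"object","properties":{"series":{"type":"array"},"force":{"type":"number"}},"required":["series"]}

```bash
mkdir -p pics; ls
python3 - <<'E'
from station import ctrl, imaging
import cv2,pickle
o=ctrl.get_obs(); print(o['t'],o['tool_pos'],o['tool_rot'],o['opening'])
d={}
for n in('top','scene'):
    im=imaging.get_image(n); d[n]=im; cv2.imwrite(f'pics/{n}0.png',im['color'])
    print(n,im['fx'],im['fy'],im['cx'],im['cy'],im['extrinsics'])
pickle.dump(d,open('im0.pkl','wb'))
E
```

```text
pics
0.0 [0.21211411 0.58715606 0.19446685] [-0.54192272 -3.09387833  0.00311774] 0.08540479859117993
top 399.35610964447244 399.35610964447244 316.3618588357551 201.53300931038444 [[ 0.02161145 -0.9997266   0.00892636  0.08464089]
 [-0.98824276 -0.0227132  -0.15119645  0.4818136 ]
 [ 0.15135786 -0.00555384 -0.98846343  1.33190503]
 [ 0.          0.          0.          1.        ]]
scene 507.9298457212362 507.9298457212362 331.55871160023923 195.70214066205756 [[-0.0734539   0.99723339  0.01140588 -0.03869707]
 [ 0.85888574  0.06906795 -0.50748883 -0.4212979 ]
 [-0.50687259 -0.02748068 -0.86158284  1.62087314]
 [ 0.          0.          0.          1.        ]]
```

View pics/top0.png

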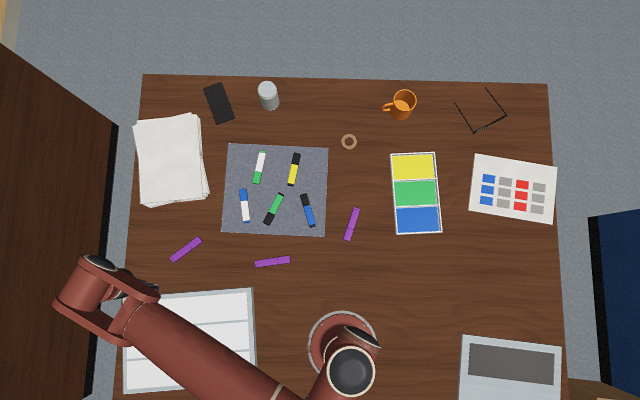

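View pics/scene0.png

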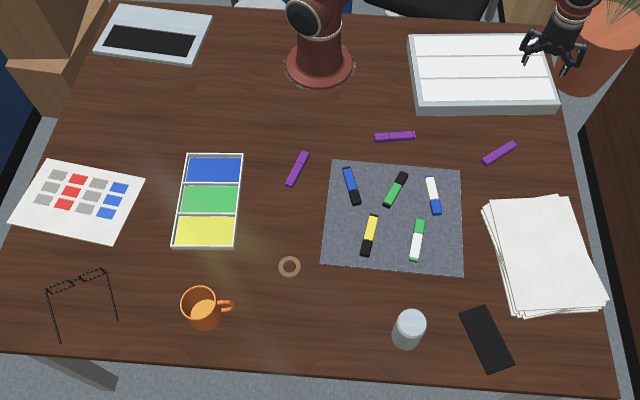

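The top view shows the tray at about px (390–441, 153–234), with liners yellow, green and blue from far to near. The yellow pen is at about (294,169), green at (273,209) and blue at (308,210). The purple decoys lie off the pad. Next I'll rectify both views to the pen-top plane and measure.

```bash
cat > h.py <<'E'
import numpy as np, cv2
def H(im,z):
    """homography: world (x,y,1) at height z -> pixel"""
    K=np.array([[im['fx'],0,im['cx']],[0,im['fy'],im['cy']],[0,0,1]]); E=np.array(im['extrinsics'])
    return K@np.c_[E[:3,0],E[:3,1],E[:3,2]*z+E[:3,3]]
def rect(im,z,x0,x1,y0,y1,s=0.001):
    # ortho image: row = (x1-x)/s, col=(y1-y)/s
    A=np.array([[0,-s,x1],[-s,0,y1],[0,0,1]])
    return cv2.warpPerspective(im['color'],H(im,z)@A,(int(round((y1-y0)/s)),int(round((x1-x0)/s))),flags=cv2.INTER_LINEAR|cv2.WARP_INVERSE_MAP)
E
python3 - <<'E'
import pickle,cv2,numpy as np
from h import *
d=pickle.load(open('im0.pkl','rb'))
R={'yellow':(22,38),'green':(45,80),'blue':(100,118)}
for n,im in d.items():
    r=rect(im,0.02,0.30,0.65,-0.35,0.35); cv2.imwrite(f'pics/rect_{n}.png',r)
    hsv=cv2.cvtColor(r,cv2.COLOR_BGR2HSV)
    for c,(a,b) in R.items():
        m=cv2.inRange(hsv,(a,90,60),(b,255,255))
        k,_=cv2.findContours(m,cv2.RETR_EXTERNAL,cv2.CHAIN_APPROX_NONE)
        for q in k:
            if cv2.contourArea(q)<150: continue
            (u,v),sz,an=cv2.minAreaRect(q)
            print(n,c,'x %.4f y %.4f'%(0.65-v/1000,0.35-u/1000),np.round(sz),round(an,1))
E
```

```text
top yellow x 0.5798 y 0.1815 [27. 74.] 9.7
top yellow x 0.6135 y -0.2411 [ 83. 144.] 86.1
top green x 0.4716 y 0.2359 [26. 73.] 24.6
top green x 0.5217 y -0.2473 [ 84. 142.] 86.0
top green x 0.5630 y 0.3063 [27. 44.] 9.5
top blue x 0.4074 y 0.3349 [ 9. 24.] 78.7
top blue x 0.4358 y 0.1201 [74. 27.] 72.0
top blue x 0.4288 y -0.2538 [ 85. 144.] 85.9
top blue x 0.5030 y 0.3420 [44. 16.] 90.0
scene yellow x 0.5828 y 0.1820 [25. 74.] 10.4
scene yellow x 0.6188 y -0.2399 [ 71. 143.] 86.4
scene green x 0.4756 y 0.2368 [25. 74.] 24.8
scene green x 0.5306 y -0.2461 [ 78. 142.] 85.7
scene green x 0.5676 y 0.3064 [26. 44.] 9.5
scene blue x 0.4401 y 0.1190 [75. 27.] 72.3
scene blue x 0.4377 y -0.2534 [ 81. 144.] 85.8
scene blue x 0.5085 y 0.3420 [51. 16.] 90.0
```

View pics/rect_scene.png

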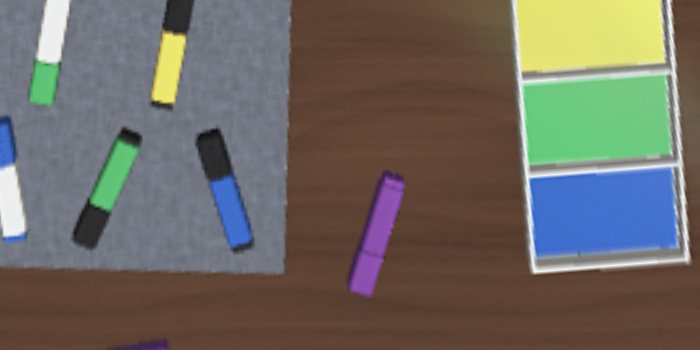

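View pics/rect_top.png

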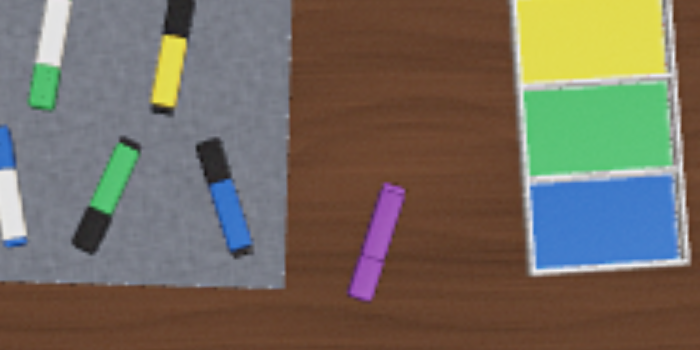

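Both rectified views agree to within about 5 mm. Green runs from its plug at (131,131) to its cap at (84,247), blue's cap is at the upper left (210,135), and yellow's cap is on the far side. I'll write a move calculator and get liner positions at their true height.

```bash
cat > go.py <<'E'
import sys,numpy as np
from scipy.spatial.transform import Rotation as R
from station import ctrl
def go(x,y,z,ang):
    """tool down, tool-y at angle ang(deg, mod 180); prints shift in shares (current tool axes) and turn in shares"""
    o=ctrl.get_obs(); C=R.from_rotvec(o['tool_rot']); p=np.array(o['tool_pos'])
    best=None
    for k in(0,180):
        a=np.radians(ang+k); Y=np.array([np.cos(a),np.sin(a),0]); Z=np.array([0,0,-1.]); X=np.cross(Y,Z)
        r=(C.inv()*R.from_matrix(np.c_[X,Y,Z])).as_rotvec()
        if best is None or np.linalg.norm(r)<np.linalg.norm(best): best=r
    d=C.inv().apply(np.array([x,y,z])-p)
    yv=C.as_matrix()[:,1]
    print('t%.2f'%o['t'],'pos',p.round(4),'ang %.1f'%np.degrees(np.arctan2(yv[1],yv[0])),'q6 %.2f'%o['q'][5],'open %.4f gf %.1f'%(o['opening'],o['grip_force']))
    print('shift shares',(d/.05).round(2),'turn shares',(np.degrees(best)/8).round(2))
if __name__=='__main__': go(*map(float,sys.argv[1:5]))
E
python3 - <<'E'
import pickle
from h import *
d=pickle.load(open('im0.pkl','rb'))
R={'yellow':(22,38),'green':(45,80),'blue':(100,118)}
for n,im in d.items():
    hsv=cv2.cvtColor(rect(im,0.006,0.30,0.72,-0.35,-.1),cv2.COLOR_BGR2HSV)
    for c,(a,b) in R.items():
        q=max(cv2.findContours(cv2.inRange(hsv,(a,90,60),(b,255,255)),0,1)[0],key=cv2.contourArea)
        (u,v),sz,an=cv2.minAreaRect(q); print(n,c,'%.4f %.4f'%(.72-v/1000,-.1-u/1000),np.round(sz),round(an,1))
E
python3 go.py 0.462 0.242 0.15 65.2
```

```text
top yellow 0.6184 -0.2449 [ 87. 146.] 85.5
top green 0.5243 -0.2509 [ 85. 144.] 85.8
top blue 0.4304 -0.2574 [ 86. 145.] 85.9
scene yellow 0.6167 -0.2440 [ 81. 144.] 85.8
scene green 0.5228 -0.2505 [ 79. 144.] 85.9
scene blue 0.4285 -0.2575 [ 82. 146.] 85.7
t0.10 pos [0.2121 0.5872 0.1946] ang 70.1 q6 -0.12 open 0.0853 gf 0.0
shift shares [-7.05 -4.79  0.9 ] turn shares [-0.01 -0.    0.62]
```

Request:
play_rows([
  [0.6,[-0.88,-0.6,0.11],[0,0,0.1]],
  [0.6,[-0.88,-0.6,0.11],[0,0,0.1]],
  [0.6,[-0.88,-0.6,0.11],[0,0,0.1]],
  [0.6,[-0.88,-0.6,0.11],[0,0,0.1]],
  [0.6,[-0.88,-0.6,0.11],[0,0,0.1]],
  [0.6,[-0.88,-0.6,0.11],[0,0,0.1]],
  [0.6,[-0.88,-0.6,0.11],[0,0,0]],
  [0.6,[-0.88,-0.6,0.11],[0,0,0]],
])

```text
t: 1.1
tool_pos: [0.4456, 0.2296, 0.1512]
tool_rot: [-0.671, -3.069, 0.0]
contact_force: [0.7, 0.0, 0.7]
opening: 0.0512
grip_force: 0.0
```

Request:
play_rows([
  [0.6,[0,0,0],[0,0,0]],
  [0.6,[0,0,0],[0,0,0]],
])

```text
t: 1.35
tool_pos: [0.4449, 0.2314, 0.1514]
tool_rot: [-0.672, -3.068, -0.0]
contact_force: [0.1, 0.2, -0.2]
opening: 0.0511
grip_force: 0.0
```

```bash
cat > look.py <<'E'
import sys,numpy as np,cv2
from scipy.spatial.transform import Rotation as R
from station import ctrl,imaging
from h import *
def look(z=0.02):
    """wrist picture as a dict with world extrinsics"""
    o=ctrl.get_obs(); im=imaging.get_image('wrist')
    T=np.eye(4); T[:3,:3]=R.from_rotvec(o['tool_rot']).as_matrix(); T[:3,3]=o['tool_pos']
    im['extrinsics']=np.linalg.inv(T@np.array(im['hand_eye'])); return im
RG={'yellow':(22,38),'green':(45,80),'blue':(100,118)}
if __name__=='__main__':
    x,y=map(float,sys.argv[2:4]); im=look()
    cv2.imwrite(f'pics/{sys.argv[1]}.png',im['color'])
    r=rect(im,0.02,x-.09,x+.09,y-.09,y+.09,.0005); cv2.imwrite(f'pics/{sys.argv[1]}_r.png',r)
    hsv=cv2.cvtColor(r,cv2.COLOR_BGR2HSV)
    for c,(a,b) in RG.items():
        for q in cv2.findContours(cv2.inRange(hsv,(a,90,60),(b,255,255)),0,1)[0]:
            if cv2.contourArea(q)<800: continue
            (u,v),sz,an=cv2.minAreaRect(q); print(c,'%.4f %.4f'%(x+.09-v*.0005,y+.09-u*.0005),np.round(np.array(sz)/2),round(an,1))
E
python3 look.py g1 0.462 0.242; python3 go.py 0.462 0.242 0.15 65.2
```

```text
yellow 0.5468 0.1890 [10. 27.] 90.0
green 0.4716 0.2371 [25. 71.] 24.5
green 0.5435 0.3085 [17. 28.] 90.0
t1.40 pos [0.4447 0.2319 0.1516] ang 65.4 q6 -0.81 open 0.0512 gf 0.0
shift shares [-0.23  0.33  0.03] turn shares [ 0.   -0.    0.02]
```

View pics/g1_r.png

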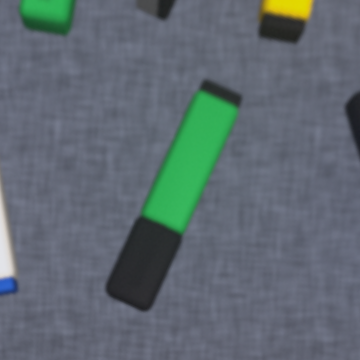

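The green pen is seen with its plug at (222,92) and cap at (128,300), so its centre is about (0.4565, 0.2435) and its axis 24.5°. I'll correct and descend.

```bash
python3 go.py 0.4565 0.2435 0.006 65.4
```

```text
t1.40 pos [0.4447 0.2319 0.1516] ang 65.4 q6 -0.81 open 0.0512 gf 0.0
shift shares [-0.12  0.31  2.91] turn shares [ 0. -0. -0.]
```

Request:
play_rows([
  [0.6,[-0.12,0.31,0],[0,0,0]],
  [0.6,[0,0,0.8],[0,0,0]],
  [0.6,[0,0,0.8],[0,0,0]],
  [0.6,[0,0,0.8],[0,0,0]],
  [0.6,[0,0,0.35],[0,0,0]],
  [0.6,[0,0,0.14],[0,0,0]],
  [0.6,[0,0,0],[0,0,0]],
])

```text
t: 2.28
tool_pos: [0.4578, 0.2434, 0.0081]
tool_rot: [0.67, 3.068, 0.001]
contact_force: [0.5, -0.5, -0.8]
opening: 0.0513
grip_force: 0.0
```

Request:
play_rows([
  [0.1,[0,0,0],[0,0,0]],
  [0.1,[0,0,0],[0,0,0]],
  [0.1,[0,0,0],[0,0,0]],
  [0.1,[0,0,0],[0,0,0]],
  [0.1,[0,0,0],[0,0,0]],
], force=35)

```text
t: 2.9
tool_pos: [0.4572, 0.2427, 0.0072]
tool_rot: [0.671, 3.069, -0.0]
contact_force: [0.7, 0.7, 0.2]
opening: 0.0083
grip_force: 0.0
```

The fingers closed on nothing, so I'll look.

Run:
```python
from station import imaging
import cv2
cv2.imwrite('pics/w2.png',imaging.get_image('wrist')['color'])
im=imaging.get_image('scene')['color'][130:290,310:480]
cv2.imwrite('pics/s2.png',cv2.resize(im,None,fx=3,fy=3,interpolation=3))
```

```text
(no output)
```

View pics/w2.png

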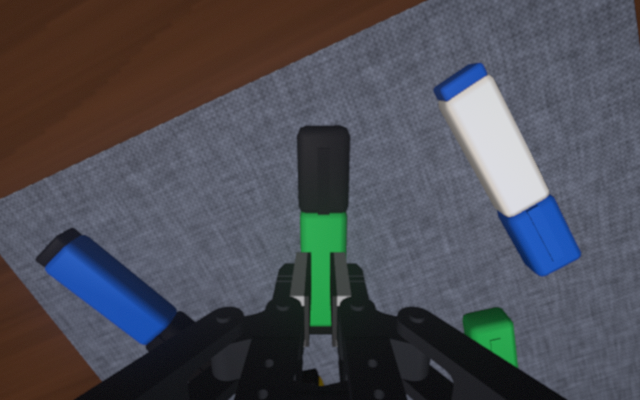

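View pics/s2.png

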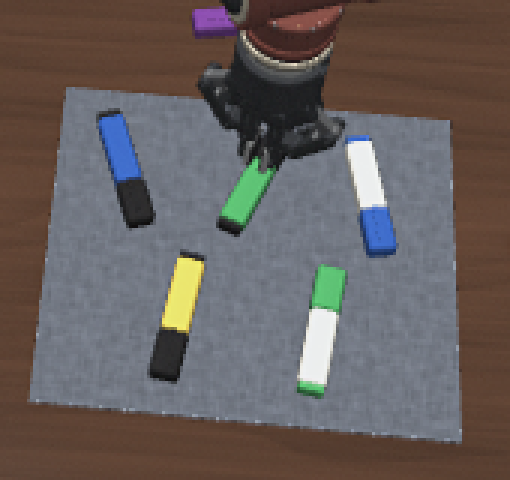

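The fingers appear to have closed above the pen (tips at scene px about (398,183)). I'll check what height that implies.

Run:
```python
import pickle
from h import *
from station import ctrl
o=ctrl.get_obs();print(o['tool_pos'],o['q'],o['opening'],o['contact_force'])
im=pickle.load(open('im0.pkl','rb'))['scene']
for z in(0,.01,.02,.03,.05):
    p=H(im,z)@[.457,.243,1]; p/=p[2]; print(z,p[:2].round(1),'crop',(p[:2]-[310,130]).round(1)*3)
```

```text
[0.45713869 0.24276625 0.00715808] [ 3.44319275e-01 -3.75691392e-03  2.00630629e+00  2.54764866e-05
  1.13913338e+00 -7.95848282e-01] 0.008692301978398115 [ 0.24185372 -0.20380556  0.20456274]
0 [394.  191.3] crop [252.  183.9]
0.01 [394.5 189.4] crop [253.5 178.2]
0.02 [394.9 187.5] crop [254.7 172.5]
0.03 [395.4 185.5] crop [256.2 166.5]
0.05 [396.3 181.5] crop [258.9 154.5]
```

```bash
python3 - <<'E'
from look import *
im=look(); E=np.linalg.inv(np.array(im['hand_eye'])); print(np.array(im['hand_eye']).round(4),im['fx'],im['cx'],im['cy'])
for z in(0,-.01,-.019,-.03,-.05):
    for y in(0,.013):
        c=(E@[0,y,z,1])[:3]; print(y,z,(im['fx']*c[0]/c[2]+im['cx']).round(),(im['fy']*c[1]/c[2]+im['cy']).round())
print(np.array(ctrl.get_obs()['tool_pos']))
c=im['color'][200:400,200:440]; cv2.imwrite('pics/w3.png',cv2.resize(c,None,fx=3,fy=3,interpolation=3))
E
python3 look.py g3 0.462 0.242
```

```text
[[-6.000e-04 -9.481e-01 -3.181e-01  8.160e-02]
 [ 1.000e+00 -8.000e-04  6.000e-04 -8.000e-04]
 [-8.000e-04 -3.181e-01  9.481e-01 -1.783e-01]
 [ 0.000e+00  0.000e+00  0.000e+00  1.000e+00]] 347.27056623092494 320.12711870037367 200.20317928240198
0 0 321.0 237.0
0.013 0 344.0 237.0
0 -0.01 321.0 245.0
0.013 -0.01 346.0 245.0
0 -0.019 321.0 253.0
0.013 -0.019 347.0 253.0
0 -0.03 322.0 263.0
0.013 -0.03 349.0 263.0
0 -0.05 322.0 286.0
0.013 -0.05 352.0 286.0
[0.45711098 0.24275724 0.00713971]
green 0.4711 0.2371 [24. 70.] 25.0
green 0.5405 0.3085 [23. 27.] 90.0
```

View pics/w3.png

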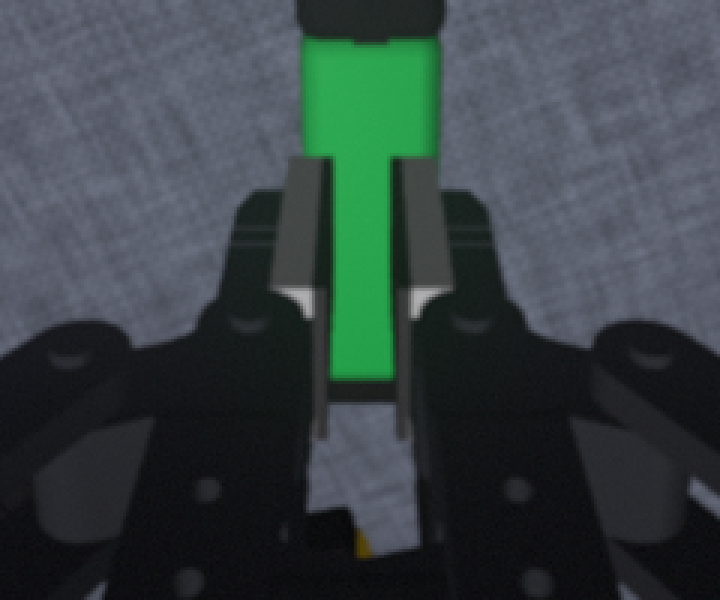

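The pen hasn't moved. The pad ends sit at row ~252, which puts them well behind the nominal TCP and above the pen's top. I'll reopen and feel downward in small steps while watching the force.

Request:
play_rows([
  [0.5,[0,0,0],[0,0,0]],
  [0.5,[0,0,0],[0,0,0]],
  [0.5,[0,0,0],[0,0,0]],
  [0.5,[0,0,0.12],[0,0,0]],
  [0.5,[0,0,0],[0,0,0]],
])

```text
t: 3.72
tool_pos: [0.4565, 0.2425, 0.0004]
tool_rot: [-0.671, -3.068, 0.001]
contact_force: [-1.0, -0.6, -0.1]
opening: 0.0422
grip_force: 0.0
```

Request:
play_rows([
  [0.5,[0,0,0.1],[0,0,0]],
  [0.5,[0,0,0],[0,0,0]],
])

```text
t: 3.98
tool_pos: [0.4567, 0.2426, -0.0044]
tool_rot: [-0.671, -3.068, 0.001]
contact_force: [-1.2, 0.1, 0.4]
opening: 0.0427
grip_force: 0.0
```

Run:
```python
from look import *
o=ctrl.get_obs();print(o['tool_pos'],o['contact_force'],o['opening'])
a=look()['color'][150:400,160:480]; b=imaging.get_image('scene')['color'][130:240,350:450]
a=cv2.resize(a,(480,375)); b=cv2.resize(b,(310,341),interpolation=3); b=cv2.copyMakeBorder(b,0,34,0,0,0)
cv2.imwrite('pics/c4.png',np.hstack([a,b]))
```

```text
[ 0.45668158  0.24261677 -0.00442277] [-1.16771953  0.05466655  0.42371383] 0.04271722052104754
```

View pics/c4.png

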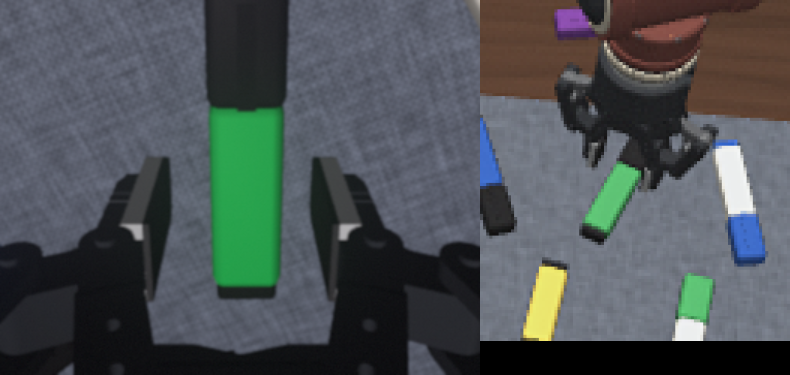

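The reading is z = -4 mm with no contact, and the gap scale puts the tips about 22–28 mm above the pen top. I'll keep lowering in stages.

Request:
play_rows([
  [0.5,[0,0,0.15],[0,0,0]],
  [0.5,[0,0,0.15],[0,0,0]],
  [0.5,[0,0,0],[0,0,0]],
])

```text
t: 4.45
tool_pos: [0.4562, 0.2425, -0.02]
tool_rot: [-0.671, -3.067, 0.002]
contact_force: [0.1, 0.0, -0.3]
opening: 0.0427
grip_force: 0.0
```

Run:
```python
from look import *
o=ctrl.get_obs();print(o['tool_pos'],o['contact_force'],o['opening'])
a=look()['color'][150:400,160:480]; b=imaging.get_image('scene')['color'][130:240,350:450]
a=cv2.resize(a,(480,375)); b=cv2.resize(b,(310,341),interpolation=3); b=cv2.copyMakeBorder(b,0,34,0,0,0)
cv2.imwrite('pics/c5.png',np.hstack([a,b]))
```

```text
[ 0.4562259   0.24245743 -0.01996003] [ 0.12179519  0.01397409 -0.30470957] 0.042725592794743465
```

View pics/c5.png

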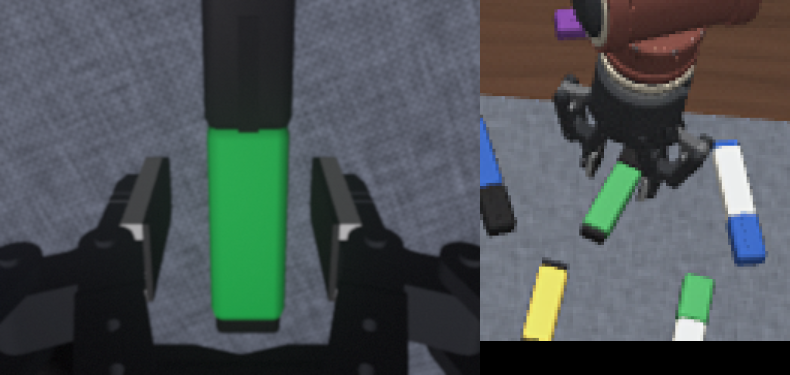

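The tips are now about 10–15 mm above the pen's top, with the pen centred between them. I'll go lower.

Request:
play_rows([
  [0.5,[0,0,0.2],[0,0,0]],
  [0.5,[0,0,0.1],[0,0,0]],
  [0.5,[0,0,0],[0,0,0]],
])

```text
t: 4.92
tool_pos: [0.4565, 0.2425, -0.0346]
tool_rot: [-0.671, -3.068, 0.001]
contact_force: [0.5, -0.1, -0.3]
opening: 0.0427
grip_force: 0.0
```

Request:
play_rows([
  [0.5,[0,0,0.08],[0,0,0]],
  [0.5,[0,0,0],[0,0,0]],
])

```text
t: 5.18
tool_pos: [0.4575, 0.243, -0.0355]
tool_rot: [-0.67, -3.068, 0.001]
contact_force: [-8.1, -3.7, 15.6]
opening: 0.0426
grip_force: 7.9
```

Request:
play_rows([
  [0.1,[0,0,0],[0,0,0]],
  [0.1,[0,0,0],[0,0,0]],
  [0.1,[0,0,0],[0,0,0]],
  [0.1,[0,0,0],[0,0,0]],
])

```text
t: 5.68
tool_pos: [0.4604, 0.2437, -0.0337]
tool_rot: [0.669, 3.065, 0.003]
contact_force: [-3.2, -2.8, 18.4]
opening: 0.0256
grip_force: 41.6
```

The tips touched the desk pad at reported z ≈ -0.036, so the fingertips end about 38 mm above the reported TCP. I'll use that offset from here. The pen is gripped at 25.6 mm and 41 N, so I'll lift it.

Request:
play_rows([
  [0.1,[0,0,-0.3],[0,0,0]],
  [0.1,[0,0,-0.8],[0,0,0]],
  [0.1,[0,0,-0.9],[0,0,0]],
  [0.1,[0,0,-0.9],[0,0,0]],
  [0.1,[0,0,0],[0,0,0.9]],
  [0.1,[0,0,0],[0,0,0.9]],
  [0.1,[0,0,0],[0,0,0.9]],
  [0.1,[0,0,0],[0,0,0.9]],
])

```text
t: 6.68
tool_pos: [0.4569, 0.2428, 0.1072]
tool_rot: [-1.419, -2.803, 0.0]
contact_force: [0.4, -0.3, -0.8]
opening: 0.0249
grip_force: 34.8
```

Request:
play_rows([
  [0.1,[0,0,0],[0,0,0.9]],
  [0.1,[0,0,0],[0,0,0.9]],
  [0.1,[0,0,0],[0,0,0.9]],
  [0.1,[0,0,0],[0,0,0.9]],
  [0.1,[0,0,0],[0,0,0.4]],
  [0.1,[0,0,0],[0,0,0]],
])

```text
t: 7.42
tool_pos: [0.457, 0.2427, 0.1072]
tool_rot: [-2.131, -2.308, 0.0]
contact_force: [0.4, 0.2, 0.6]
opening: 0.025
grip_force: 34.8
```

```bash
python3 go.py 0.524 -0.246 0.09 4.1
```

```text
t7.42 pos [0.457  0.2427 0.1072] ang 4.6 q6 0.26 open 0.0250 gf 34.8
shift shares [-9.85  0.56  0.34] turn shares [-0.   -0.    0.06]
```

Request:
play_rows([
  [0.1,[-0.98,0.06,0],[0,0,0.06]],
  [0.1,[-0.98,0.06,0],[0,0,0]],
  [0.1,[-0.98,0.06,0],[0,0,0]],
  [0.1,[-0.98,0.06,0],[0,0,0]],
  [0.1,[-0.98,0.06,0],[0,0,0]],
  [0.1,[-0.98,0.06,0],[0,0,0]],
  [0.1,[-0.98,0.06,0],[0,0,0]],
  [0.1,[-0.98,0.06,0],[0,0,0]],
])

```text
t: 8.43
tool_pos: [0.5092, -0.1481, 0.1074]
tool_rot: [2.14, 2.299, 0.001]
contact_force: [0.7, 0.2, 0.2]
opening: 0.0253
grip_force: 34.8
```

Request:
play_rows([
  [0.1,[-0.98,0.06,0],[0,0,0]],
  [0.1,[-0.98,0.06,0],[0,0,0]],
  [0.1,[0,0,0],[0,0,0]],
  [0.1,[0,0,0],[0,0,0]],
])

```text
t: 8.93
tool_pos: [0.5218, -0.2433, 0.1069]
tool_rot: [-2.141, -2.298, -0.0]
contact_force: [0.1, -0.2, -0.5]
opening: 0.0251
grip_force: 34.8
```

```bash
python3 go.py 0.524 -0.246 -0.028 4.1;  python3 - <<'E'
from look import *
a=look()['color']; b=imaging.get_image('scene')['color'][100:270,140:400]
b=cv2.resize(b,(520,340),interpolation=3); a=cv2.resize(a,(270,169),interpolation=3);a=cv2.copyMakeBorder(a,0,171,0,0,0)
cv2.imwrite('pics/c6.png',np.hstack([a,b]))
E
```

```text
t8.93 pos [ 0.5218 -0.2433  0.1069] ang 4.1 q6 -0.64 open 0.0251 gf 34.8
shift shares [-0.06  0.04  2.7 ] turn shares [-0.   -0.01 -0.  ]
```

View pics/c6.png

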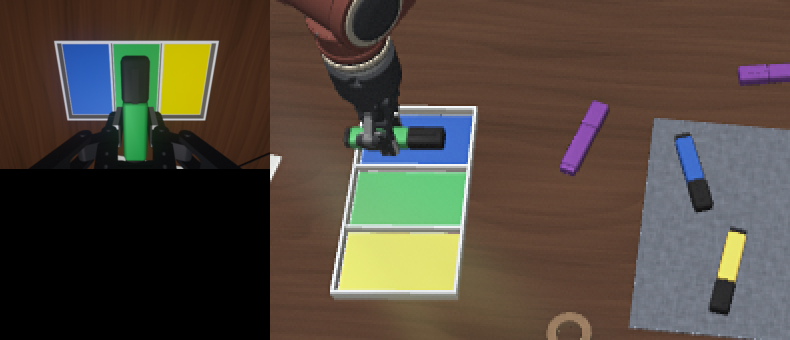

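The green pen is held level, in line with the green bay and centred on it in the wrist view. I'll lower it and release.

Request:
play_rows([
  [0.1,[-0.06,0.04,0.8],[0,0,0]],
  [0.1,[0,0,0.8],[0,0,0]],
  [0.1,[0,0,0.6],[0,0,0]],
  [0.1,[0,0,0.3],[0,0,0]],
  [0.1,[0,0,0.12],[0,0,0]],
  [0.1,[0,0,0],[0,0,0]],
  [0.1,[0,0,0],[0,0,0]],
])

```text
t: 9.9
tool_pos: [0.5254, -0.2473, -0.0222]
tool_rot: [2.14, 2.297, 0.001]
contact_force: [-0.3, -0.4, -0.6]
opening: 0.0253
grip_force: 34.8
```

```bash
python3 go.py 0.524 -0.246 -0.028 4.1
```

```text
t9.90 pos [ 0.5254 -0.2473 -0.0222] ang 4.1 q6 -0.64 open 0.0253 gf 34.8
shift shares [ 0.03 -0.03  0.12] turn shares [ 0.02  0.01 -0.01]
```

Request:
play_rows([
  [0.1,[0,0,0.08],[0,0,0]],
  [0.1,[0,0,0],[0,0,0]],
  [0.1,[0,0,0],[0,0,0]],
])

```text
t: 10.28
tool_pos: [0.5243, -0.2467, -0.0277]
tool_rot: [2.142, 2.298, 0.0]
contact_force: [-0.5, -0.2, -0.2]
opening: 0.0256
grip_force: 34.8
```

Request:
play_rows([
  [0.5,[0,0,0],[0,0,0]],
  [0.5,[0,0,0],[0,0,0]],
  [0.5,[0,0,-0.4],[0,0,0]],
  [0.5,[0,0,-0.8],[0,0,0]],
  [0.5,[0,0,-0.8],[0,0,0]],
  [0.5,[0,0,-0.7],[0,0,0]],
  [0.5,[0,0,0],[0,0,0]],
])

```text
t: 11.15
tool_pos: [0.5272, -0.2484, 0.1131]
tool_rot: [2.135, 2.292, 0.003]
contact_force: [0.4, -0.1, 0.3]
opening: 0.0426
grip_force: 0.0
```

```bash
python3 go.py 0.598 0.178 0.12 80
```

```text
t11.15 pos [ 0.5272 -0.2484  0.1131] ang 4.1 q6 -0.64 open 0.0426 gf 0.0
shift shares [ 8.41  2.02 -0.17] turn shares [ 0.02  0.07 -9.49]
```

Request:
play_rows([
  [0.5,[0.93,0.22,0],[0,0,0]],
  [0.5,[0.93,0.22,0],[0,0,0]],
  [0.5,[0.93,0.22,0],[0,0,0]],
  [0.5,[0.93,0.22,0],[0,0,0]],
  [0.5,[0.93,0.22,0],[0,0,0]],
  [0.5,[0.93,0.22,0],[0,0,0]],
  [0.5,[0.93,0.22,0],[0,0,0]],
  [0.5,[0.93,0.22,0],[0,0,0]],
])

```text
t: 12.15
tool_pos: [0.5852, 0.1321, 0.1065]
tool_rot: [-2.141, -2.298, 0.002]
contact_force: [0.7, -0.4, -0.5]
opening: 0.0429
grip_force: 0.0
```

Request:
play_rows([
  [0.5,[0.93,0.22,0],[0,0,0]],
  [0.5,[0,0,0],[0,0,-1]],
  [0.5,[0,0,0],[0,0,-1]],
  [0.5,[0,0,0],[0,0,-1]],
  [0.5,[0,0,0],[0,0,-1]],
  [0.5,[0,0,0],[0,0,-1]],
  [0.5,[0,0,0],[0,0,-1]],
  [0.5,[0,0,0],[0,0,-1]],
])

```text
t: 13.15
tool_pos: [0.5927, 0.1777, 0.1063]
tool_rot: [-0.804, -3.035, 0.001]
contact_force: [-0.3, 1.1, -0.4]
opening: 0.0427
grip_force: 0.0
```

Request:
play_rows([
  [0.5,[0,0,0],[0,0,-1]],
  [0.5,[0,0,0],[0,0,-1]],
  [0.5,[0,0,0],[0,0,-0.5]],
  [0.5,[0,0,0],[0,0,0]],
  [0.5,[0,0,0],[0,0,0]],
])

```text
t: 13.78
tool_pos: [0.5932, 0.1777, 0.1068]
tool_rot: [-0.274, -3.129, 0.0]
contact_force: [-0.2, -0.4, -0.2]
opening: 0.0426
grip_force: 0.0
```

```bash
python3 look.py y1 .597 .179; python3 go.py 0.597 0.179 -0.031 80
```

```text
yellow 0.5800 0.1824 [25. 72.] 10.6
t13.82 pos [0.5932 0.1778 0.1069] ang 80.0 q6 -1.23 open 0.0426 gf 0.0
shift shares [-0.07  0.04  2.76] turn shares [-0. -0.  0.]
```

Request:
play_rows([
  [0.5,[-0.02,0.04,0.8],[0,0,0.05]],
  [0.5,[0,0,0.8],[0,0,0]],
  [0.5,[0,0,0.6],[0,0,0]],
  [0.5,[0,0,0.4],[0,0,0]],
  [0.5,[0,0,0.1],[0,0,0]],
  [0.5,[0,0,0],[0,0,0]],
  [0.5,[0,0,0],[0,0,0]],
])

```text
t: 14.7
tool_pos: [0.5962, 0.1798, -0.0261]
tool_rot: [0.283, 3.126, 0.001]
contact_force: [1.1, -0.4, 0.2]
opening: 0.0428
grip_force: 0.0
```

Request:
play_rows([
  [0.1,[0,0,0],[0,0,0]],
  [0.1,[0,0,0],[0,0,0]],
  [0.1,[0,0,0],[0,0,0]],
  [0.1,[0,0,0],[0,0,0]],
])

```text
t: 15.2
tool_pos: [0.5961, 0.1798, -0.0263]
tool_rot: [0.283, 3.126, 0.001]
contact_force: [-0.5, 0.7, 6.0]
opening: 0.0248
grip_force: 35.4
```

Gripped. Lift and turn to the tray angle.

Request:
play_rows([
  [0.1,[0,0,-0.3],[0,0,0]],
  [0.1,[0,0,-0.8],[0,0,0]],
  [0.1,[0,0,-0.9],[0,0,0]],
  [0.1,[0,0,-0.8],[0,0,0]],
  [0.1,[0,0,0],[0,0,0.9]],
  [0.1,[0,0,0],[0,0,0.9]],
  [0.1,[0,0,0],[0,0,0.9]],
  [0.1,[0,0,0],[0,0,0.9]],
])

```text
t: 16.2
tool_pos: [0.5944, 0.1795, 0.1125]
tool_rot: [-1.059, -2.957, 0.0]
contact_force: [0.8, -0.6, 0.4]
opening: 0.0252
grip_force: 34.7
```

Request:
play_rows([
  [0.1,[0,0,0],[0,0,0.9]],
  [0.1,[0,0,0],[0,0,0.9]],
  [0.1,[0,0,0],[0,0,0.9]],
  [0.1,[0,0,0],[0,0,0.9]],
  [0.1,[0,0,0],[0,0,0.9]],
  [0.1,[0,0,0],[0,0,0.9]],
  [0.1,[0,0,0],[0,0,0.42]],
  [0.1,[0,0,0],[0,0,0]],
])

```text
t: 17.2
tool_pos: [0.5946, 0.1795, 0.1124]
tool_rot: [-2.136, -2.304, 0.0]
contact_force: [0.3, 1.0, 0.3]
opening: 0.0247
grip_force: 34.7
```

```bash
python3 go.py 0.618 -0.244 0.10 4.1
```

```text
t17.20 pos [0.5946 0.1795 0.1124] ang 4.3 q6 0.10 open 0.0247 gf 34.7
shift shares [-8.48 -0.17  0.25] turn shares [-0.    0.    0.03]
```

Request:
play_rows([
  [0.1,[-0.94,-0.02,0],[0,0,0.03]],
  [0.1,[-0.94,-0.02,0],[0,0,0]],
  [0.1,[-0.94,-0.02,0],[0,0,0]],
  [0.1,[-0.94,-0.02,0],[0,0,0]],
  [0.1,[-0.94,-0.02,0],[0,0,0]],
  [0.1,[-0.94,-0.02,0],[0,0,0]],
  [0.1,[-0.94,-0.02,0],[0,0,0]],
  [0.1,[-0.94,-0.02,0],[0,0,0]],
])

```text
t: 18.2
tool_pos: [0.6134, -0.1975, 0.1125]
tool_rot: [2.14, 2.3, 0.0]
contact_force: [0.9, -0.6, 0.2]
opening: 0.0248
grip_force: 34.7
```

Request:
play_rows([
  [0.1,[-0.94,-0.02,0],[0,0,0]],
  [0.1,[0,0,0],[0,0,0]],
  [0.1,[0,0,0],[0,0,0]],
])

```text
t: 18.58
tool_pos: [0.6157, -0.2425, 0.1121]
tool_rot: [-2.141, -2.298, -0.0]
contact_force: [0.2, 0.7, 0.1]
opening: 0.0249
grip_force: 34.7
```

```bash
python3 go.py 0.618 -0.244 -0.022 4.1
```

```text
t18.57 pos [ 0.6157 -0.2425  0.1121] ang 4.1 q6 -0.56 open 0.0249 gf 34.7
shift shares [-0.04  0.05  2.68] turn shares [-0.   -0.01 -0.  ]
```

Request:
play_rows([
  [0.1,[-0.02,0.03,0.8],[0,0,0]],
  [0.1,[0,0,0.8],[0,0,0]],
  [0.1,[0,0,0.6],[0,0,0]],
  [0.1,[0,0,0.3],[0,0,0]],
  [0.1,[0,0,0.12],[0,0,0]],
  [0.1,[0,0,0],[0,0,0]],
  [0.1,[0,0,0],[0,0,0]],
])

```text
t: 19.45
tool_pos: [0.6187, -0.2444, -0.017]
tool_rot: [2.14, 2.297, 0.001]
contact_force: [0.2, -0.4, -0.0]
opening: 0.0249
grip_force: 34.7
```

Request:
play_rows([
  [0.1,[0,0,0],[0,0,0]],
])

```text
t: 19.58
tool_pos: [0.6183, -0.2444, -0.0175]
tool_rot: [2.14, 2.297, 0.001]
contact_force: [0.4, 1.1, -0.8]
opening: 0.025
grip_force: 34.7
```

Request:
play_rows([
  [0.1,[0,0,0.08],[0,0,0]],
  [0.1,[0,0,0],[0,0,0]],
  [0.5,[0,0,0],[0,0,0]],
  [0.5,[0,0,0],[0,0,0]],
  [0.5,[0,0,-0.4],[0,0,0]],
  [0.5,[0,0,-0.8],[0,0,0]],
  [0.5,[0,0,-0.8],[0,0,0]],
  [0.5,[0,0,-0.8],[0,0,0]],
])

```text
t: 20.58
tool_pos: [0.6178, -0.244, 0.1202]
tool_rot: [2.14, 2.297, 0.001]
contact_force: [0.2, -0.2, -0.5]
opening: 0.0432
grip_force: 0.0
```

```bash
python3 go.py 0.453 0.1245 0.11 108
```

```text
t20.57 pos [ 0.6178 -0.244   0.1202] ang 4.1 q6 -0.56 open 0.0432 gf 0.0
shift shares [ 7.58 -2.77  0.19] turn shares [ 0.01 -0.    9.51]
```

Request:
play_rows([
  [0.5,[0.94,-0.34,0],[0,0,0]],
  [0.5,[0.94,-0.34,0],[0,0,0]],
  [0.5,[0.94,-0.34,0],[0,0,0]],
  [0.5,[0.94,-0.34,0],[0,0,0]],
  [0.5,[0.94,-0.34,0],[0,0,0]],
  [0.5,[0.94,-0.34,0],[0,0,0]],
  [0.5,[0.94,-0.34,0],[0,0,0]],
  [0.5,[0.94,-0.34,0],[0,0,0]],
])

```text
t: 21.58
tool_pos: [0.455, 0.123, 0.1189]
tool_rot: [2.141, 2.297, 0.003]
contact_force: [0.1, 0.1, 0.1]
opening: 0.0426
grip_force: 0.0
```

Request:
play_rows([
  [0.5,[0,0,0],[0,0,0.95]],
  [0.5,[0,0,0],[0,0,0.95]],
  [0.5,[0,0,0],[0,0,0.95]],
  [0.5,[0,0,0],[0,0,0.95]],
  [0.5,[0,0,0],[0,0,0.95]],
  [0.5,[0,0,0],[0,0,0.95]],
  [0.5,[0,0,0],[0,0,0.95]],
  [0.5,[0,0,0],[0,0,0.95]],
])

```text
t: 22.58
tool_pos: [0.4557, 0.1216, 0.1187]
tool_rot: [3.012, 0.892, 0.003]
contact_force: [0.2, -0.4, -0.5]
opening: 0.0426
grip_force: 0.0
```

Request:
play_rows([
  [0.5,[0,0,0],[0,0,0.95]],
  [0.5,[0,0,0],[0,0,0.95]],
  [0.5,[0,0,0],[0,0,0]],
  [0.5,[0,0,0],[0,0,0]],
])

```text
t: 23.08
tool_pos: [0.4555, 0.1216, 0.118]
tool_rot: [3.102, 0.496, 0.002]
contact_force: [-0.9, 0.4, -0.4]
opening: 0.0431
grip_force: 0.0
```

```bash
python3 look.py b1 .453 .1245; python3 go.py 0.453 0.1245 -0.030 107.7
```

```text
blue 0.4369 0.1204 [72. 25.] 72.6
t23.12 pos [0.4554 0.1216 0.1178] ang -71.9 q6 1.36 open 0.0429 gf 0.0
shift shares [-0.03 -0.07  2.96] turn shares [ 0.   -0.01  0.05]
```

Request:
play_rows([
  [0.5,[-0.05,-0.09,0.8],[0,0,0.07]],
  [0.5,[0,0,0.8],[0,0,0]],
  [0.5,[0,0,0.8],[0,0,0]],
  [0.5,[0,0,0.4],[0,0,0]],
  [0.5,[0,0,0.12],[0,0,0]],
  [0.5,[0,0,0],[0,0,0]],
  [0.5,[0,0,0],[0,0,0]],
])

```text
t: 24.0
tool_pos: [0.4528, 0.1252, -0.0274]
tool_rot: [3.105, 0.478, 0.004]
contact_force: [-0.0, -0.3, -0.4]
opening: 0.0427
grip_force: 0.0
```

Request:
play_rows([
  [0.1,[0,0,0],[0,0,0]],
  [0.1,[0,0,0],[0,0,0]],
  [0.1,[0,0,0],[0,0,0]],
  [0.1,[0,0,0],[0,0,0]],
])

```text
t: 24.5
tool_pos: [0.4528, 0.1252, -0.0275]
tool_rot: [3.105, 0.478, 0.004]
contact_force: [-0.8, -0.5, 7.0]
opening: 0.0248
grip_force: 35.7
```

Request:
play_rows([
  [0.1,[0,0,-0.3],[0,0,0]],
  [0.1,[0,0,-0.8],[0,0,0]],
  [0.1,[0,0,-0.9],[0,0,0]],
  [0.1,[0,0,-0.8],[0,0,0]],
  [0.1,[0,0,0],[0,0,-0.9]],
  [0.1,[0,0,0],[0,0,-0.9]],
  [0.1,[0,0,0],[0,0,-0.9]],
  [0.1,[0,0,0],[0,0,-0.9]],
])

```text
t: 25.5
tool_pos: [0.4512, 0.1251, 0.1117]
tool_rot: [-2.886, -1.241, 0.0]
contact_force: [-0.8, -0.6, 0.8]
opening: 0.0249
grip_force: 34.9
```

Request:
play_rows([
  [0.1,[0,0,0],[0,0,-0.9]],
  [0.1,[0,0,0],[0,0,-0.9]],
  [0.1,[0,0,0],[0,0,-0.9]],
  [0.1,[0,0,0],[0,0,-0.9]],
  [0.1,[0,0,0],[0,0,-0.9]],
  [0.1,[0,0,0],[0,0,-0.9]],
  [0.1,[0,0,0],[0,0,-0.58]],
  [0.1,[0,0,0],[0,0,0]],
])

```text
t: 26.5
tool_pos: [0.4513, 0.1251, 0.1115]
tool_rot: [2.141, 2.299, 0.0]
contact_force: [-0.3, 0.3, -1.5]
opening: 0.0248
grip_force: 34.9
```

```bash
python3 go.py 0.429 -0.257 0.10 4.1
```

```text
t26.50 pos [0.4513 0.1251 0.1115] ang 4.1 q6 0.04 open 0.0248 gf 34.9
shift shares [-7.59 -0.99  0.23] turn shares [ 0. -0. -0.]
```

Request:
play_rows([
  [0.1,[-0.95,-0.12,0],[0,0,0]],
  [0.1,[-0.95,-0.12,0],[0,0,0]],
  [0.1,[-0.95,-0.12,0],[0,0,0]],
  [0.1,[-0.95,-0.12,0],[0,0,0]],
  [0.1,[-0.95,-0.12,0],[0,0,0]],
  [0.1,[-0.95,-0.12,0],[0,0,0]],
  [0.1,[-0.95,-0.12,0],[0,0,0]],
  [0.1,[-0.95,-0.12,0],[0,0,0]],
])

```text
t: 27.5
tool_pos: [0.4306, -0.2589, 0.1116]
tool_rot: [2.142, 2.298, 0.0]
contact_force: [0.5, 0.7, -0.3]
opening: 0.025
grip_force: 34.9
```

Request:
play_rows([
  [0.1,[0,0,0.8],[0,0,0]],
  [0.1,[0,0,0.5],[0,0,0]],
  [0.1,[0,0,0],[0,0,0]],
  [0.1,[0,0,0],[0,0,0]],
])

```text
t: 28.0
tool_pos: [0.4316, -0.2578, 0.0475]
tool_rot: [2.139, 2.298, 0.0]
contact_force: [0.7, 0.2, 0.3]
opening: 0.025
grip_force: 34.9
```

```bash
python3 go.py 0.429 -0.257 -0.023 4.1
```

```text
t28.00 pos [ 0.4316 -0.2578  0.0475] ang 4.1 q6 -0.76 open 0.0250 gf 34.9
shift shares [ 0.02 -0.05  1.41] turn shares [0.01 0.01 0.  ]
```

Request:
play_rows([
  [0.1,[0.02,-0.05,0.6],[0,0,0]],
  [0.1,[0,0,0.5],[0,0,0]],
  [0.1,[0,0,0.2],[0,0,0]],
  [0.1,[0,0,0.1],[0,0,0]],
  [0.1,[0,0,0],[0,0,0]],
  [0.1,[0,0,0],[0,0,0]],
])

```text
t: 28.75
tool_pos: [0.4292, -0.2572, -0.0227]
tool_rot: [2.139, 2.299, 0.0]
contact_force: [1.1, -0.1, 0.0]
opening: 0.0252
grip_force: 34.9
```

Request:
play_rows([
  [0.5,[0,0,0],[0,0,0]],
  [0.5,[0,0,0],[0,0,0]],
  [0.5,[0,0,-0.4],[0,0,0]],
  [0.5,[0,0,-0.8],[0,0,0]],
  [0.5,[0,0,-0.8],[0,0,0]],
  [0.5,[0.9,0,-0.8],[0,0,0]],
  [0.5,[0.9,0,-0.5],[0,0,0]],
  [0.5,[0.9,0,0],[0,0,0]],
])

```text
t: 29.75
tool_pos: [0.4202, -0.1216, 0.1445]
tool_rot: [2.137, 2.295, 0.003]
contact_force: [1.4, -0.3, -0.3]
opening: 0.0427
grip_force: 0.0
```

Request:
play_rows([
  [0.5,[0.9,0,0],[0,0,0]],
  [0.5,[0.9,0,0],[0,0,0]],
  [0.5,[0.9,0,0],[0,0,0]],
  [0.5,[0,0,0],[0,0,0]],
])

```text
t: 30.25
tool_pos: [0.4086, 0.0148, 0.1412]
tool_rot: [2.134, 2.305, 0.001]
contact_force: [-0.2, -0.1, -0.4]
opening: 0.0425
grip_force: 0.0
```

Run:
```python
from look import *
a=imaging.get_image('scene')['color'][120:290,150:480]
cv2.imwrite('pics/f.png',cv2.resize(a,None,fx=2.4,fy=2.4,interpolation=3))
```

```text
(no output)
```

View pics/f.png

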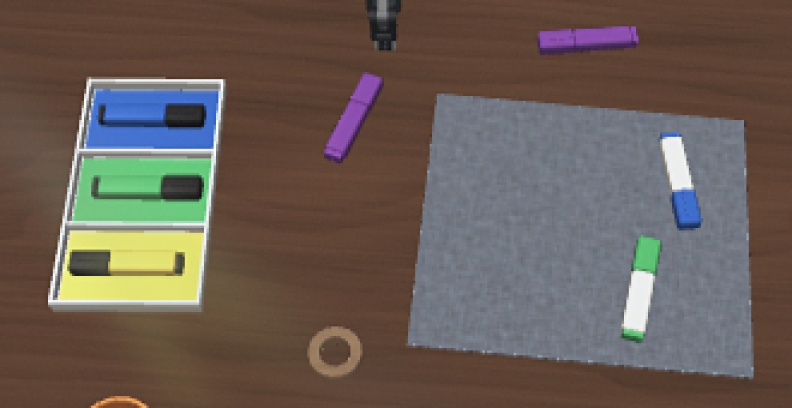

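All three highlighters lie in their matching bays (blue at (150,115), green at (148,187), yellow at (125,262)), and the markers and tape are where they were.

```bash
python3 -c "
from station import ctrl; print(ctrl.finish_job())"
```

```text
the job is handed in; nothing more can be done
None
```

The yellow, green and blue highlighters each lie released in the bay of their own colour, the markers and tape are undisturbed in the final picture, and the job was handed in at about 30 s.

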